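# Call the pottery class and show which pot goes where

### The arm

A 7-joint arm with a two-finger parallel gripper is mounted at the origin on the work surface. World frame = base frame: x ahead of the robot, y to its left, z up, the work surface at z = 0. Lengths are in mm, angles in rad, forces in N, time in s.
With the tool pointing down it reaches from about 425 to 825 mm from the base axis. Payload 3.6 kg.
Tool frame: the origin (TCP) lies between the finger pads, 19 mm behind the fingertips; this is the grasp point; z points along the fingers, y is the line along which they close (so a half turn about z gives the same grasp; the last joint's range is limited). The gripper opens to 85 mm and grips with 20 to 120 N. Pads are 22 mm wide; open, the fingers measure 114 mm over their backs; the gripper's body (76 mm by 85 mm) begins 54 mm behind the grasp point. The pads swing forward as they close: fully open they stand 13 mm farther back than shut.
Start: joints at [-1.145, 0.615, -0.013, 1.423, 0.008, 1.103, -0.04], TCP at [283.746, 584.767, 249.997] pointing down, gripper open.
Joint ranges: [-3.12, 3.12], [-0.3, 2.06], [-1.34, 1.32], [0.26, 2.42], [-1.36, 4.5], [0.01, 1.98], [-2.84, 2.84]. Speed limits (rad/s): [2.79, 2.79, 3.14, 3.14, 3.14, 3.14, 3.14].

### API

Orientations are given as a 3x3 rotation matrix whose columns are the frame's x, y, z axes.
In Python, from workcell import env, effector, camera gives the robot as it stands. Calls block until the motion is done:
- env.move_to(position, orientation): joint-space move of the TCP to a pose.
- env.move_l(position, ori=None, rate=150): straight line of the TCP; ori=None keeps the orientation; rate is the mean speed in mm/s.
- env.move_joints(angles): joint-space move.
- effector.open_jaws() and effector.gripper_close(grip_force=None): open the fingers fully, or close them until they stop; grip_force is the grip in N (None keeps the last).
- env.hold(seconds).
- env.solve_ik(position, orientation): joint angles nearest the present ones, or None.
- env.get_obs(): the state.
- camera(name): name is "scene" or "top" or "wrist"; returns a dict with "frame" (384x512x3 uint8, blue, green, red), "camera_matrix" (3x3 intrinsics, pixels), "k1" (the pictures are not rectified: a ray, as slopes to the right and down, at radius r is drawn at 1 + k1 r^2 times it, then the intrinsics apply), "position" and "attitude" of the camera in the world. Camera axes: x right, y up, looking along -z (the intrinsics and any distortion apply to the point x, -y, -z); pixel columns grow to the right and rows downward; lengths in mm; the calibration is good to about 2 mm. A picture is of the moment at which its call begins. There is no depth.
A pose or a line that the arm cannot do raises env.MotionError and nothing moves.
- env.finish_job(): hands the job in; it is judged then, once.
The state is a dict: "time": time; "joint_positions": joint angles; "dq": joint speeds; "effort": joint torques, N m; "eef_pos": TCP position; "eef_rot": TCP orientation; "force": force on the tool from outside, world axes, zero at the start; "moment": the same for the moment, N m; "grip_width": finger opening in mm; "grasp_force": force on a finger pad.
Only numpy, scipy, OpenCV 4.12 (cv2) and the standard library are available. Lean on these libraries where they do the work, as an engineer would, in place of code of your own. Each camera call takes 0.05 s, during which the arm holds its last target. There are 200 camera calls.

### The job

Call the class by pressing the red call button right down and letting it go; then show which pot is next by pointing down at the blue cup, the tool point just above the middle of its mouth, for at least two seconds. Then show where it goes by pointing in the same way at the white plaster bat that has no pot on it, and finish there, still pointing. Touch none of the pots and bats, leave the pots and tools where they are, and do not dip down to any other pot on the way.

Things in the scene. Friction and masses are not known exactly. Their poses are not given: they have to be found in the camera images.
- call (a joint): Travel of the red push button in m: 0 released, 0.006 fully down; a spring (about 4 N when fully down) returns it.
- call_top (a point): Centre of the top face of the red round button (44 mm across), 22 mm above the table while released, and moving with it; the button stands in a round white housing (60 mm across, 12 mm high) fixed to the table and is pressed straight down.
- blue_cup: Loose blue glazed ceramic cup, 80 mm across the mouth, 85 mm high, 0.28 kg, standing on the dark wooden board (12 mm thick). Origin at the centre of its underside, z up. It is one of four pots in a row on the board, in any order.
- blue_cup_rim (a point): Centre of the blue cup's open mouth, at rim height (85 mm above its underside). z up. Pointing: TCP straight above this, about 40 to 60 mm higher.
- free_bat: Round white plaster bat (disc) 110 mm across, 18 mm thick, fixed on the table, with no pot on it. Origin at the centre of its underside. The two bats like it each carry a terracotta pot; the three lie in a row about 150 mm apart, in any order.
- free_bat_top (a point): Centre of the free bat's top face. z up. Pointing: TCP straight above this, about 40 to 60 mm higher.
- bat_a: The white plaster bat under pot_a, same size as the free one, fixed.
- bat_b: The white plaster bat under pot_b, same size, fixed.
- white_bowl: Loose white ceramic bowl on the board, 88 mm across, 55 mm high; leave it alone. Origin under its centre.
- white_bowl_rim (a point): Centre of the white bowl's mouth.
- clay_mug: Loose brown terracotta cup on the board, 74 mm across, 80 mm high; leave it alone. Origin under its centre.
- clay_mug_rim (a point): Centre of the terracotta cup's mouth.
- green_vase: Loose green vase on the board, 76 mm across at the belly, 115 mm high; leave it alone. Origin under its centre.
- green_vase_rim (a point): Centre of the top of the green vase.
- pot_a: Loose terracotta cup-shaped pot 76 mm across, 70 mm high, on a bat; leave it alone. Origin under its centre.
- pot_a_rim (a point): Centre of that pot's mouth.
- pot_b: Loose terracotta bowl 84 mm across, 55 mm high, on another bat; leave it alone. Origin under its centre.
- pot_b_rim (a point): Centre of that bowl's mouth.
- rolling_pin: Loose wooden rolling pin, 300 mm long, 48 mm thick, lying on the table to the robot's right; leave it alone. Origin under its middle, x along it.
- clay_knife: Loose spatula with a wooden handle, 280 mm long, lying flat on the table to the left of the bats; leave it alone. Origin under its middle, x along it towards the blade.

How it is judged:
By the outcome, as a careful person would: the job done as asked, in the order asked, and still so for the second after the job is handed in, with the robot touching nothing.
It also fails if it takes over 58 s, if anything falls off the work surface, if the arm or the gripper's body presses on something with over 40 N, if the wrist force passes 120 N, or if a joint passes its speed limit or range.

## Working session

There is one attempt and no reset: what is moved stays moved. The work goes in short steps, each a Python script; the robot and the scene stay as the last script left them, time stands still between calls to the robot, and variables do not carry over. Pictures are saved under pics/ and viewed, at most 10 in all, crops included, and the job is handed in when it is done.

```bash
mkdir -p pics; ls; python3 - <<'E'
from workcell import env, effector, camera
import cv2,pickle
d={n:camera(n) for n in("top","scene")}
pickle.dump(d,open('c.pkl','wb'))
for n in d: cv2.imwrite(f'pics/{n}.png',d[n]['frame']); print(n,d[n]['camera_matrix'],d[n]['k1'],d[n]['position'],d[n]['attitude'])
o=env.get_obs();print(o['time'],o['eef_pos'],o['eef_rot'],o['force'])
E
```

```text
pics
top [[401.54569736   0.         259.73885877]
 [  0.         401.54569736 195.0984427 ]
 [  0.           0.           1.        ]] -0.020894006568039088 [ 351.59072976  -25.21898698 1368.88823612] [[-0.00466229  0.99156707 -0.12951067]
 [-0.99995588 -0.00567902 -0.00748236]
 [-0.00815476  0.12947007  0.9915498 ]]
scene [[467.23955046   0.         252.0713861 ]
 [  0.         467.23955046 189.79971815]
 [  0.           0.           1.        ]] -0.09574897919075784 [1384.35492359 -261.39639116 1370.63338984] [[ 0.28102358 -0.79073068  0.54384808]
 [ 0.95969933  0.23052991 -0.16072699]
 [ 0.00171851  0.56709871  0.82364804]]
0.1 [283.49985787 584.19898947 248.94059687] [[-8.99689121e-01  4.36530103e-01 -9.76750952e-04]
 [ 4.36531193e-01  8.99686612e-01 -2.12558548e-03]
 [-4.91122942e-05 -2.33874839e-03 -9.99997264e-01]] [ 1.39943333  0.44277585 -1.05611829]
```

View pics/top.png

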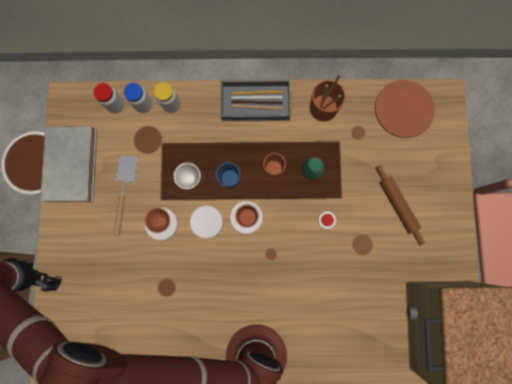

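View pics/scene.png

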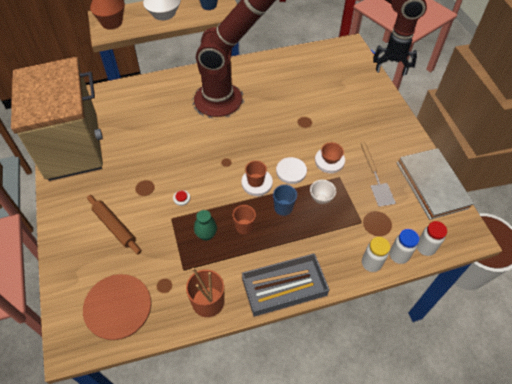

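The top view shows the blue cup at about (228,175), the free bat at (206,222) between the two potted bats, and the red button at (327,220). The scene view agrees: cup (285,199), bat (291,170), button (181,197). Next I'll measure them from masks.

```bash
cat > h.py <<'E'
import numpy as np,cv2
def to_plane(c,px,z):
    K=np.array(c['camera_matrix']);k=c['k1']
    n=cv2.undistortPoints(np.float64(px).reshape(-1,1,2),K,np.array([k,0,0,0,0.])).reshape(-1,2)
    d=np.c_[n[:,0],-n[:,1],-np.ones(len(n))]@np.array(c['attitude']).T
    p=np.array(c['position']); return p+d*((z-p[2])/d[:,2])[:,None]
def blob(c,kind,near):
    h=cv2.cvtColor(c['frame'],cv2.COLOR_BGR2HSV)
    m={'red':lambda:cv2.inRange(h,(0,170,110),(6,255,255))|cv2.inRange(h,(172,170,110),(180,255,255)),
       'blue':lambda:cv2.inRange(h,(98,90,30),(125,255,255)),
       'white':lambda:cv2.inRange(h,(0,0,165),(180,60,255))}[kind]()
    cs,_=cv2.findContours(m,cv2.RETR_EXTERNAL,cv2.CHAIN_APPROX_NONE)
    cs=[q for q in cs if cv2.contourArea(q)>40]
    q=min(cs,key=lambda q:np.linalg.norm(q.reshape(-1,2).mean(0)-near))
    return q.reshape(-1,2)
E
python3 - <<'E'
import pickle,cv2,numpy as np
from h import *
d=pickle.load(open('c.pkl','rb'))
N={'top':{'red':(327,220),'blue':(228,175),'white':(206,222)},'scene':{'red':(181,197),'blue':(285,199),'white':(291,170)}}
tiles=[]
for n in d:
    for k,z in(('red',22),('blue',97),('white',18)):
        q=blob(d[n],k,N[n][k]); P=to_plane(d[n],q,z)[:,:2]
        (cx,cy),r=cv2.minEnclosingCircle(P.astype(np.float32))
        M=cv2.moments(P.astype(np.float32).reshape(-1,1,2))
        print(n,k,cv2.contourArea(q),'px',q.mean(0).round(1),'bounds',P.min(0).round(),P.max(0).round(),'enc',round(cx),round(cy),round(r,1),'cent',round(M['m10']/M['m00']),round(M['m01']/M['m00']))
        x,y=N[n][k]; im=d[n]['frame'].copy(); cv2.drawContours(im,[q.reshape(-1,1,2)],-1,(0,255,255),1)
        f=lambda i:cv2.resize(i[y-22:y+22,x-22:x+22],(260,260),interpolation=0)
        tiles.append(np.vstack([f(d[n]['frame']),f(im)]))
cv2.imwrite('pics/t.png',np.hstack(tiles[:3])) ; cv2.imwrite('pics/s.png',np.hstack(tiles[3:]))
E
```

```text
top red 69.0 px [327.  219.5] bounds [ 429. -257.] [ 459. -223.] enc 443 -240 17.1 cent 444 -240
top blue 392.5 px [228.1 174.7] bounds [548.  51.] [623. 122.] enc 585 86 39.0 cent 585 86
top white 799.5 px [205.8 221.6] bounds [387. 112.] [492. 221.] enc 440 167 55.7 cent 440 167
scene red 66.5 px [180.8 195.8] bounds [ 429. -261.] [ 468. -226.] enc 448 -243 19.9 cent 449 -243
scene blue 424.0 px [283.5 198.8] bounds [555.  37.] [659. 122.] enc 609 77 55.9 cent 603 77
scene white 577.5 px [290.9 170.2] bounds [387. 108.] [502. 220.] enc 446 163 59.7 cent 444 163
```

View pics/t.png

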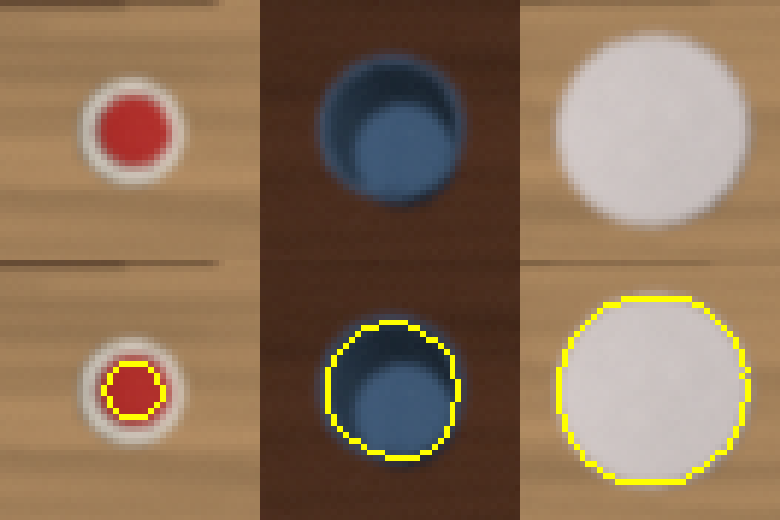

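View pics/s.png

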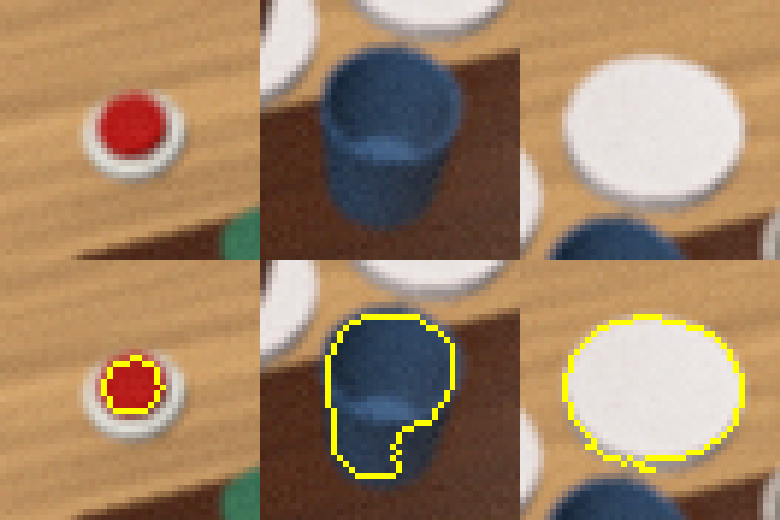

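Cup rim centre in the top view is about (227.8,174) and in the scene view about (284.7,193). The masks are slightly tight but centred for the button and bat. I'll hover over the button with the gripper shut and refine with the wrist camera.

```bash
cat >> h.py <<'E'
def down(x,y):
    a=np.arctan2(y,x);c,s=np.cos(a),np.sin(a)
    return np.array([[-s,c,0],[c,s,0],[0,0,-1.]])
E
python3 - <<'E'
from workcell import env, effector, camera
from h import *
import pickle
d=pickle.load(open('c.pkl','rb'))
print('cup',to_plane(d['top'],[(227.8,174)],97),to_plane(d['scene'],[(284.7,193)],97))
effector.gripper_close(20)
env.move_to([445,-241,200],down(445,-241))
o=env.get_obs();print(o['time'],o['eef_pos'],o['force'],o['grip_width'])
c=camera('wrist');pickle.dump(c,open('w1.pkl','wb'));cv2.imwrite('pics/w1.png',c['frame'])
q=blob(c,'red',(256,192));P=to_plane(c,q,22)[:,:2].astype(np.float32)
print(q.mean(0),cv2.contourArea(q),cv2.minEnclosingCircle(P))
E
```

```text
cup [[586.80410745  86.88135422  97.        ]] [[585.7759816   86.78776609  97.        ]]
3.825 [ 445.65446297 -240.12677827  199.83933229] [-0.81397007 -0.15186896 -0.08786227] 0.0687204217026754
[260.91525424 173.46610169] 1332.0 ((443.6618957519531, -240.82965087890625), 20.83955955505371)
```

View pics/w1.png

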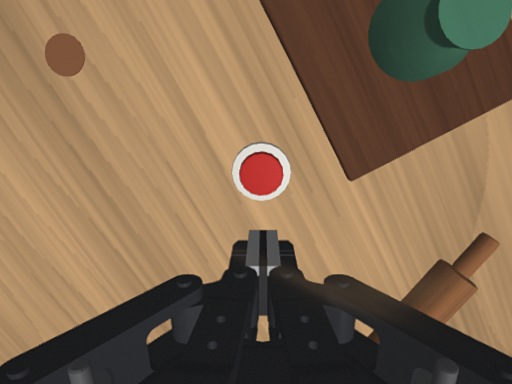

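The wrist view shows the button at pixel (261,173), which puts it at (444,-240.7), in agreement with the other views. The fingers are shut and the area around it is clear. Now the press.

```bash
python3 - <<'E'
from workcell import env
from h import *
x,y=444,-240.7;R=down(x,y)
env.move_l([x,y,60],R,rate=100)
env.hold(.2);f0=env.get_obs()['force'][2];print('f0',f0)
env.move_l([x,y,45],rate=50)
for z in np.arange(43,28,-1.):
    env.move_l([x,y,z],rate=20);env.hold(.1)
    o=env.get_obs();f=o['force'][2]-f0;print(z,np.round(o['eef_pos'],1),round(f,2))
    if f>12:break
env.hold(.4);o=env.get_obs();print(o['eef_pos'],o['force'])
env.move_l([x,y,60],rate=60)
env.move_l([x,y,220],rate=150)
o=env.get_obs();print(o['time'],o['eef_pos'],o['force'])
E
```

```text
f0 0.11389770534398125
43.0 [ 444.  -240.7   43.1] 0.42
42.0 [ 444.  -240.7   42. ] 0.35
41.0 [ 444.  -240.7   41. ] -0.89
40.0 [ 444.  -240.8   40.1] 1.2
39.0 [ 444.  -240.7   39. ] 2.95
38.0 [ 444.  -240.7   38. ] 2.38
37.0 [ 444.1 -240.8   37.1] 2.75
36.0 [ 444.  -240.8   36. ] 3.17
35.0 [ 444.  -240.7   35.1] 3.44
34.0 [ 444.  -240.8   34.7] 9.72
33.0 [ 444.  -240.8   34.6] 16.21
[ 444.07051743 -240.80598416   34.57914828] [-2.25944217  2.07821081 16.33989831]
12.1417 [ 443.58498505 -240.1762606   219.1744412 ] [-0.26596819 -0.07760725 -0.57858795]
```

The button bottomed out and has been released. Now the cup: hover high, check with the wrist camera, then point.

```bash
python3 - <<'E'
from workcell import env,camera
from h import *
c=camera('top');q=blob(c,'red',(327,220));print('red',q.mean(0))
x,y=586.5,86.8
env.move_to([x,y,260],down(x,y));env.hold(.2)
c=camera('wrist');cv2.imwrite('pics/w2.png',c['frame'])
K=np.array(c['camera_matrix']);p=np.array(c['attitude']).T@(np.array([x,y,97])-c['position'])
s=np.array([p[0],-p[1]])/-p[2];s*=1+c['k1']*(s@s)
print('expected rim px',K[:2,:2]@s+K[:2,2],'radius px',K[0,0]*40/-p[2])
o=env.get_obs();print(o['time'],o['eef_pos'])
E
```

```text
red [102.4375      91.58333333]
expected rim px [263.01867515 173.72498725] radius px 43.39140813140489
13.7917 [586.428413    85.39948904 260.12305569]
```

View pics/w2.png

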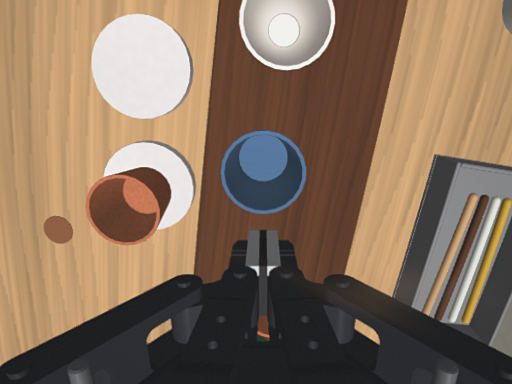

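The rim is at pixel (263.5,172), within about 2 mm of the expected position. Next I'll point at the cup, then hover over the bat and check it.

```bash
python3 - <<'E'
from workcell import env,camera
from h import *
x,y=586.5,86.8
env.move_l([x,y,147],rate=100);env.hold(3)
o=env.get_obs();print(o['time'],o['eef_pos'],o['eef_rot'][:,2] if hasattr(o['eef_rot'],'shape') else '')
env.move_l([x,y,260],rate=120)
x,y=441.5,166
env.move_to([x,y,260],down(x,y));env.hold(.2)
c=camera('wrist');cv2.imwrite('pics/w3.png',c['frame'])
q=blob(c,'white',(262,170));P=to_plane(c,q,18)[:,:2].astype(np.float32)
print(q.mean(0),cv2.minEnclosingCircle(P),cv2.fitEllipse(P))
t=camera('top');cv2.imwrite('pics/top2.png',t['frame'])
o=env.get_obs();print(o['time'],o['eef_pos'])
E
```

```text
18.075 [586.46193518  86.8348144  146.98340876] [-8.48406520e-05  1.00698009e-05 -9.99999996e-01]
[260.18631179 154.74144487] ((438.88970947265625, 166.79428100585938), 54.82400894165039) ((439.008544921875, 166.93759155273438), (108.1187515258789, 108.2774887084961), 75.02327728271484)
20.1667 [442.39866678 165.23050619 259.99704731]
```

View pics/w3.png

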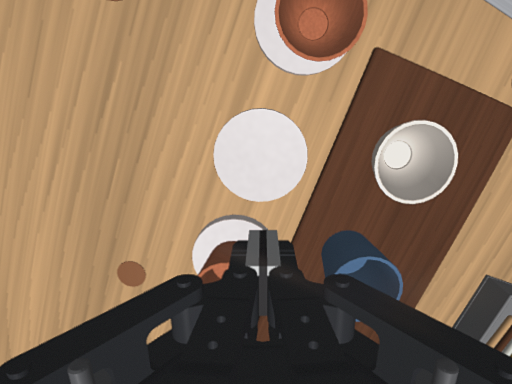

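The free bat fills a clean disc at (260,155), which puts its centre near (440,166.5). I'll point there and check.

```bash
python3 - <<'E'
from workcell import env,camera
from h import *
x,y=440,166.5
env.move_l([x,y,180],down(x,y),rate=100)
env.move_l([x,y,68],rate=80);env.hold(3)
o=env.get_obs();print(o['time'],o['eef_pos'],o['force'],np.abs(o['dq']).max())
cv2.imwrite('pics/s2.png',camera('scene')['frame'])
E
```

```text
25.6667 [440.0197279  166.49543481  68.00118729] [-0.12868751  0.69952773 -0.88350102] 0.0028427854860659002
```

View pics/s2.png

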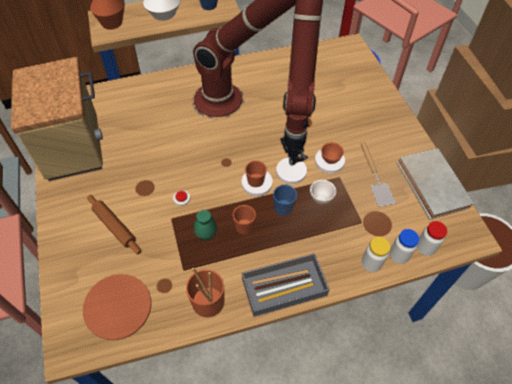

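The gripper points at the free bat around (292,165). The button is up at (181,197), and every pot and tool is where it started.

```bash
python3 -c "
from workcell import env
print(env.finish_job())"
```

```text
the job is handed in; nothing more can be done
None
```

The job is handed in at about 26 s of the 58 s: I pressed the red button fully down and released it, pointed at the blue cup for 3 s, and finished pointing 50 mm above the free bat, with the pots and tools still where they were in the last picture.

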